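# Lock the die and make a press stroke

### The arm

A 6-joint arm with a two-finger parallel gripper is mounted at the origin on the work surface. World frame = base frame: x ahead of the robot, y to its left, z up, the work surface at z = 0. Lengths are in m, angles in rad, forces in N, time in s.
With the tool pointing down it reaches from about 0.35 to 0.775 m from the base axis. Payload 5.5 kg.
Tool frame: the origin (TCP) lies at the very end of the fingers, on their centre line; the grasp point (between the pads) lies 19 mm behind it; z points along the fingers, y is the direction in which the jaws open and shut (so a half turn about z gives the same grasp; the last joint's range is limited). The gripper opens to 85 mm and grips with 20 to 120 N. Pads are 22 mm wide; open, the fingers measure 114 mm over their backs; the gripper's body (76 mm by 85 mm) begins 54 mm behind the grasp point. The pads swing forward as they close: fully open they stand 13 mm farther back than shut.
Start: joints at [-1.342, 0.313, 0.046, 1.304, 0, 1.431], TCP at [0.207, -0.536, 0.231] pointing down, gripper open.
Joint ranges: [-2.76, 2.76], [-0.86, 1.69], [-1.03, 1.26], [-2.2, 2.34], [-1.47, 1.5], [-3.14, 3.14]. Speed limits (rad/s): [2.57, 2.57, 3.14, 3.14, 3.14, 3.14].

### API

Orientations are given as a unit quaternion [w, x, y, z].
In Python, from workcell import env gives the robot as it stands. The module is installed in compiled form; this text tells all that it offers.
- The arm moves only by the shell command python3 -m pendant 'ROWS' [FORCE]. ROWS is JSON, a list of rows, each an object with "fingers": the finger opening in mm, from 0 to 85.4; "delta_pos": the shift along the tool's x, y, z in mm, a list of three; "angular": the turn, a rotation vector about the tool's x, y, z in rad, a list of three. In form: [{"fingers": fingers, "delta_pos": [x, y, z], "angular": [ax, ay, az]}, ...]. A call has 1 to 12 rows; each row shifts and turns the commanded pose from where the row before left it, along the tool's axes as they then stand; what a row does not reach is not made up. A row lasts 1/10 s, in which the tool goes at most 50 mm and 8.59 degrees, less where a joint would pass 70% of its speed; a pose out of reach is approached as far as the arm can. A call is refused whole if a number of a shift passes 50 or a number of a turn 0.15, either way. A call with a gripper value outside its range is refused whole. The fingers move at their own pace and stop on an object; FORCE is the grip in N (left out, the last holds). Time passes only in rows, so rows that do not move let the fingers close. It gives the time, the measured TCP pose, the force and the opening at its end, in the units of the state.
- env.get_state(): the state, without advancing time (a new reading comes with each control period).
- env.read_camera(name): name is "scene" or "top" or "wrist"; returns the picture (400x640x3 uint8, blue, green, red); there is no depth.
- env.camera_params(name): a dict with "fx", "fy", "cx", "cy" (pixels), "k1" (the pictures are not rectified: a ray, as slopes to the right and down, at radius r is drawn at 1 + k1 r^2 times it, then the intrinsics apply), "view" (4x4, takes a point from world to camera coordinates). Camera axes: x right, y up, looking along -z (the intrinsics and any distortion apply to the point x, -y, -z); pixel columns grow to the right and rows downward; lengths in m; the calibration is good to about 2 mm. A picture is of the moment at which its call begins: read the wrist's pose just before it. camera_params takes no time and is no camera call; for the wrist camera it gives the pose at the moment of the call.
- env.hand_in(): hands the job in, once; it reports no verdict.
The state is a dict: "clock": time; "joint_pos": joint angles; "qvel": joint speeds; "tau": joint torques, N m; "tcp_pos": TCP position; "orientation": TCP orientation; "wrist_force": force on the tool from outside, world axes, zero at the start; "ft_torque": the same for the moment, N m; "finger_gap": finger opening in m.
Only numpy, scipy, OpenCV 4.12 (cv2) and the standard library are available. Lean on these libraries where they do the work, as an engineer would, in place of code of your own. Each camera call takes 0.05 s, during which the arm holds its last target. There are 200 camera calls.

### The job

Work the bench die set through a stroke: first push the die set's lock pin (the round steel pin that stands up beside its upper plate) all the way down, then tip the rocker switch over by pressing its raised half right down, and last press the big mushroom button all the way down, keep it there for a good second and let it come back up. Only press with the fingertips, in that order; leave the small square key alone and do not disturb the loose things standing about.

Things in the scene. Friction and masses are not known exactly. Their poses are not given: they have to be found in the camera images.
- die_set: low steel die set fixed to the bench, base plate 160 x 240 x 30 mm (x, y, z), with a green upper plate on two posts over its -y part, top at most 130 mm above the bench. Origin under the centre of its base, on the bench, z up. The lock pin stands at x = -40, y = +85 mm of this frame in a round collar (40 mm diameter, top 55 mm above the bench). The green plate drops as the mushroom button is pressed.
- pin_top (a point): centre of the flat top of the lock pin's round steel head (24 mm diameter, 10 mm thick). The head's top is 85 mm above the bench with the pin fully up and 71 mm with it fully down (still 16 mm above the collar). It starts up to 3 mm down.
- lock_pin (a joint): lock pin travel, m: 0 = fully up, 0.014 = fully down against its stop. Held by friction of about 4 N: it stays where it is pushed.
- rocker_box: grey switch box fixed to the bench, 105 x 60 x 48 mm (x, y, z), with the black rocker on top. Origin under its centre, on the bench, z up; x along the rocker, from its lower (level) half to its raised half. The rocker tips about the box's y axis at 58 mm above the bench.
- rocker_end (a point): point to press, on the upper face of the rocker's raised half, on its centre line, 28 mm out from the tipping axis (it moves with the rocker). The rocker is a shallow V of two flat halves, each 40 mm long, 42 mm wide and 8 mm thick; at the start one half is about level and this one slopes up by 0.38 to 0.44 rad. Pressed fully over, this half lies level, its face 62 mm above the bench.
- rocker (a joint): rocker angle, rad: 0 = off (this end raised), 0.44 = on, fully over against its stop. Held by friction of 0.08 N m (about 3 N at the point to press): stays where it is left.
- palm_box: grey box fixed to the bench, 90 x 90 x 45 mm, carrying the mushroom button in its middle. Origin under its centre, on the bench, z up.
- palm_top (a point): centre of the top of the black mushroom button (60 mm diameter head). Its top is 81 mm above the bench when up and 71 mm fully down.
- palm (a joint): mushroom button travel, m: 0 = up, 0.010 = fully down. Sprung: about 3 N to start it, 8 N fully down; comes back by itself.
- key_top (a point): centre of the top of the small square black key (28 mm square) on a grey box 80 x 80 x 45 mm, 65 mm above the bench. Not to be pressed.
- key (a joint): square key travel, m: 0 = up, 0.006 = down. Sprung, about 2 N to start it. Must stay up.
- punch: loose stepped steel punch standing up, 28 mm diameter foot, 75 mm high; origin under its centre. Bystander.
- grease_tin: loose small round tin, 44 mm diameter, 50 mm high; origin under its centre. Bystander.
- wrench: loose wrench lying on the bench, 180 mm long; origin under its middle. Bystander.
- hammer: loose hammer lying on the bench, 260 mm long; origin under its middle. Bystander.
- plates: stack of pierced metal plates, 120 x 90 x 12 mm; origin under its centre. Bystander.
- oil_can: loose round can standing up, 56 mm diameter, 100 mm high; origin under its centre. Bystander.
- mug: loose white mug, 72 mm diameter, 80 mm high; origin under its centre. Bystander.
There are look-alikes about, which are no part of the job. What is shaped like the part that bears key_top but brown, orange or purple is not meant.

How it is judged:
On the way, in this order (a step that is already met when the one before it is completed fails the run):
1. the lock pin is pushed all the way down (value of joint lock_pin above 0.012 m), for 0.1 s.
2. the rocker is tipped fully over (value of joint rocker above 0.39 rad), for 0.1 s.
3. the mushroom button is held fully down by the fingers for 0.8 s (value of joint palm above 0.008 m and contact force between the fingers and palm_box above 1 N), for 0.8 s.
At the end, for the whole second after the job is handed in: the lock pin is within 2 mm of fully down, the rocker within 0.05 rad of fully over, the mushroom button is back up (within 2 mm) and the square key is up (value of joint lock_pin above 0.012 m and value of joint rocker above 0.39 rad and value of joint each of palm, key below 0.002 m); the robot touches nothing.
It fails at once if the rocker is tipped more than half over before the lock pin is down (value of joint rocker above 0.22 rad and value of joint lock_pin below 0.011 m).
It fails at once if the mushroom button is pressed half down or more before the rocker is over (value of joint palm above 0.005 m and value of joint rocker below 0.36 rad).
It fails at once if the square key is pressed half down (value of joint key above 0.003 m).
It fails at once if a loose thing is moved more than 20 mm, lifted or knocked over (distance of any of punch, grease_tin, wrench, hammer, plates, oil_can, mug from where it was at the start of the episode above 0.02 m or angle between any of punch, grease_tin, oil_can, mug's own z axis and vertical above 0.5 rad).
It also fails if it takes over 48 s, if anything falls off the work surface, if the arm or the gripper's body presses on something with over 40 N, if the wrist force passes 120 N, or if a joint passes its speed limit or range.

## Working session

There is one attempt and no reset: what is moved stays moved. The work goes in short steps, Python scripts to look and compute and a shell command to move; the robot and the scene stay as the last step left them, time stands still between calls to the robot, and variables do not carry over. Pictures are saved under pics/ and viewed, about 8 in all and at most 12, crops included, and the job is handed in when it is done.

```bash
mkdir -p pics; cat > h.py <<'E'
from workcell import env
import numpy as np, cv2
def K(p): return np.array([[p['fx'],0,p['cx']],[0,p['fy'],p['cy']],[0,0,1.]])
def D(p): return None
def px2w(p,uv,z):
    # pixel -> world point on plane z (or given)
    a=(uv[0]-p['cx'])/p['fx']; b=(uv[1]-p['cy'])/p['fy']; rd=np.hypot(a,b); r=rd
    for _ in range(30): r=rd/(1+p['k1']*r*r)
    s=r/rd if rd else 1
    V=np.array(p['view']); d=V[:3,:3].T@np.array([a*s,-b*s,-1]); c=-V[:3,:3].T@V[:3,3]
    return c+d*(z-c[2])/d[2]
def w2px(p,X):
    V=np.array(p['view']); q=V[:3,:3]@np.array(X)+V[:3,3]; a,b=q[0]/-q[2],-q[1]/-q[2]
    s=1+p['k1']*(a*a+b*b); return np.array([p['fx']*a*s+p['cx'],p['fy']*b*s+p['cy']])
E
python3 - <<'E'
from h import *
s=env.get_state();print(s['clock'],s['tcp_pos'],s['orientation'])
for n in ['top','scene']:
    p=env.camera_params(n); im=env.read_camera(n); cv2.imwrite(f'pics/{n}0.png',im)
    V=np.array(p['view']);print(n,p['fx'],p['k1'],-V[:3,:3].T@V[:3,3])
E
```

```text
0.0 [ 0.207132   -0.53585166  0.23038971] [-9.20105967e-04  9.83049142e-01  1.83339943e-01 -5.44452304e-05]
top 391.3245713401448 -0.0024611188084454677 [0.43747471 0.00632746 1.44513052]
scene 515.7115185659196 0.049411148755272645 [ 1.09492614 -1.01670795  0.88328463]
```

View pics/top0.png

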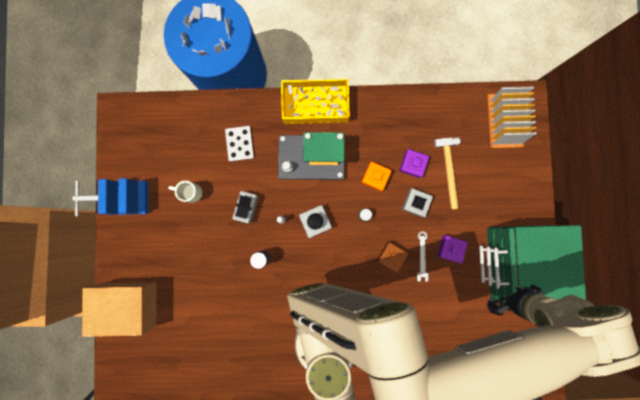

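View pics/scene0.png

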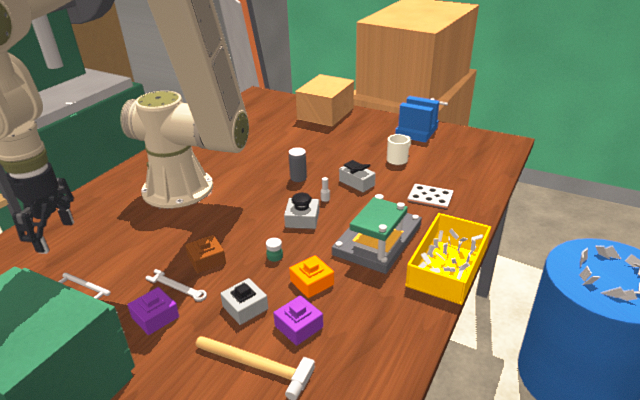

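The top view puts the die set at about (311,157) with its pin near (288,167). The rocker box is near (245,207), the palm button near (315,220) and the grey key box near (418,202). I'll zoom in on both pictures.

```bash
python3 - <<'E'
import cv2,numpy as np
a=cv2.imread('pics/top0.png')[120:260,220:370]
b=cv2.imread('pics/scene0.png')[145:275,270:430]
cv2.imwrite('pics/c1.png',cv2.resize(a,None,fx=4,fy=4,interpolation=2)); cv2.imwrite('pics/c2.png',cv2.resize(b,None,fx=4.5,fy=4.5,interpolation=2))
E
```

```text
(no output)
```

View pics/c1.png

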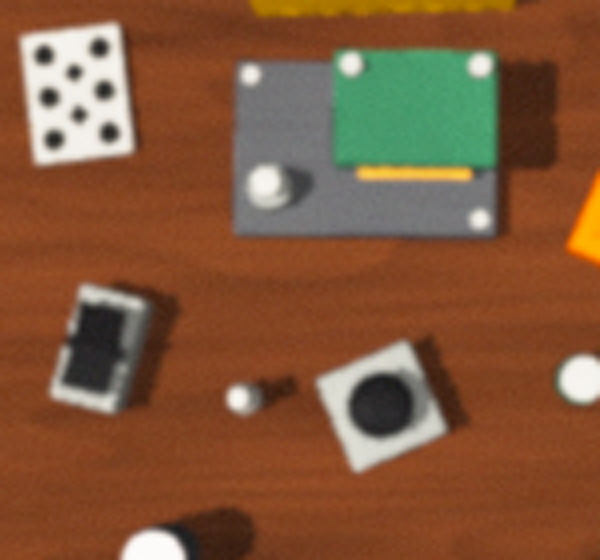

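View pics/c2.png

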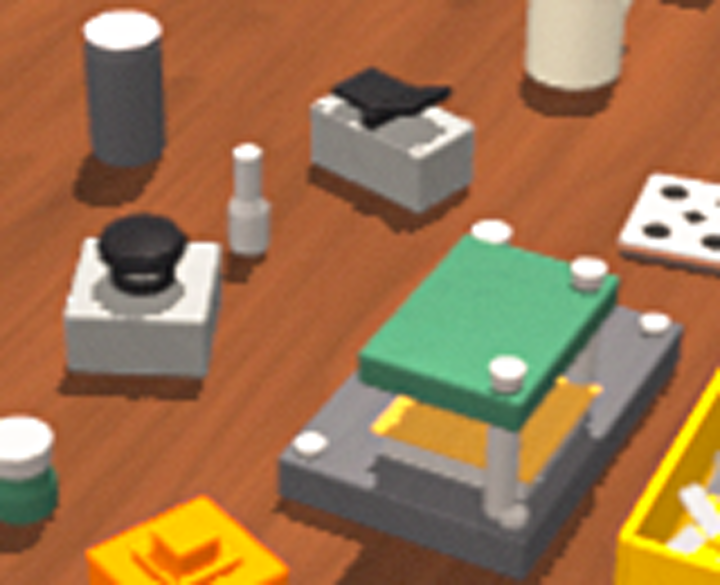

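The rocker's +x half looks raised. The palm box is the dark mushroom on the grey box, and the punch stands between it and the rocker. Next I compute positions and check the rocker hypothesis by overlaying it on the scene view.

```bash
cat > m.py <<'E'
from h import *
p=env.camera_params('top'); q=env.camera_params('scene')
T=lambda c,z: px2w(p,(c[0]/4+220-.375,c[1]/4+120-.375),z)
f=lambda v:np.round(v,4)
rb=np.array([T(c,.048) for c in [(85,285),(150,300),(115,412),(52,397)]])
pb=np.array([T(c,.045) for c in [(318,381),(406,340),(446,433),(358,471)]])
db=np.array([T(c,.030) for c in [(236,62),(234,236),(496,238)]])
R=rb.mean(0);d=rb[0]+rb[1]-rb[2]-rb[3];th=np.arctan2(d[1],d[0])
print('rocker',f(R),th,[np.linalg.norm(rb[i]-rb[i-1]) for i in range(4)])
print('palm',f(pb.mean(0)),f(T((380,405),.081)),[np.linalg.norm(pb[i]-pb[i-1]) for i in range(4)])
D=(db[0]+db[2])/2; e=db[0]-db[1]; a=np.arctan2(e[1],e[0]); c,s=np.cos(a),np.sin(a)
P=D[:2]+[c*-.04-s*.085,s*-.04+c*.085]
print('die',f(D),a,'pin',P,f(T((266,185),.083)))
print('punch',f(T((245,397),.075)),'can',f(T((156,550),.1)),'plates',f(T((77,94),.012)))
im=cv2.imread('pics/scene0.png')
S=lambda c:(c[0]/4.5+270,c[1]/4.5+145)
tiles=[]
for h,col in ((0,(0,0,255)),(np.pi,(255,255,0))):
    t=th+h; u=np.array([np.cos(t),np.sin(t),0]); v=np.array([-u[1],u[0],0]); O=np.array([R[0],R[1],0])
    b=cv2.resize(im[145:275,270:430],None,fx=4.5,fy=4.5,interpolation=2)
    for sg,al in ((1,.41),(-1,0)):
        pts=[O+w*.021*v+sg*r*np.cos(al)*u+[0,0,.062+r*np.sin(al)] for r,w in ((0,1),(.04,1),(.04,-1),(0,-1))]
        pp=np.array([(w2px(q,X)-[270,145]+.5)*4.5 for X in pts]); cv2.polylines(b,[pp.astype(int)],True,col,1)
    pp=np.array([(w2px(q,O+x*.0525*u+y*.03*v+[0,0,.048])-[270,145]+.5)*4.5 for x,y in((1,1),(1,-1),(-1,-1),(-1,1))]); cv2.polylines(b,[pp.astype(int)],True,(0,255,0),1)
    tiles.append(b[30:230,290:500])
cv2.imwrite('pics/c3.png',cv2.resize(np.hstack(tiles),None,fx=1.9,fy=1.9))
for n,X,sc in (('palm',np.r_[pb.mean(0)[:2],.081],None),('palm2',T((380,405),.081),None),('pin',T((266,185),.083),None),('punch',T((245,397),.075),None)): print(n,(w2px(q,X)-[270,145]+.5)*4.5)
E
python3 m.py
```

```text
rocker [0.5026 0.2824 0.048 ] -0.3120739021492362 [np.float64(0.1043188156925019), np.float64(0.06011652845715616), np.float64(0.10472390858991804), np.float64(0.05813470757514293)]
palm [0.4441 0.0319 0.045 ] [0.445  0.0329 0.081 ] [np.float64(0.08783469456978452), np.float64(0.08685011108642607), np.float64(0.09036841463103348), np.float64(0.08542969916564684)]
die [0.6781 0.041  0.03  ] -0.03248974930946102 pin [0.6408484  0.12726602] [0.6403 0.1277 0.083 ]
punch [0.4552 0.151  0.075 ] can [0.3264 0.2273 0.1   ] plates [0.7409 0.3076 0.012 ]
palm [140.52754357 227.7958739 ]
palm2 [142.55176541 227.32380065]
pin [486.82490344 225.27736016]
punch [244.41867626 151.89237615]
```

View pics/c3.png

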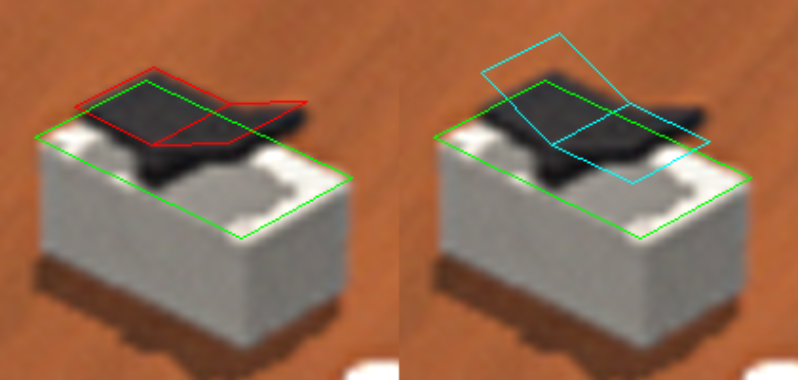

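The overlay (left, red) confirms the +x half is raised, with yaw -0.31. Now I turn in place so tool x = world y and tool y = world x, close the fingers and rise clear of the green bin.

```bash
python3 -m pendant '[{"fingers":0,"delta_pos":[0,0,-12],"angular":[0,0,-0.15]},{"fingers":0,"delta_pos":[0,0,-12],"angular":[0,0,-0.15]},{"fingers":0,"delta_pos":[0,0,-12],"angular":[0,0,-0.15]},{"fingers":0,"delta_pos":[0,0,-12],"angular":[0,0,-0.15]},{"fingers":0,"delta_pos":[0,0,-12],"angular":[0,0,-0.15]},{"fingers":0,"delta_pos":[0,0,-12],"angular":[0,0,-0.15]},{"fingers":0,"delta_pos":[0,0,-12],"angular":[0,0,-0.15]},{"fingers":0,"delta_pos":[0,0,-12],"angular":[0,0,-0.15]},{"fingers":0,"delta_pos":[0,0,0],"angular":[0,0,0]}]' 30
python3 -c "
from h import *
s=env.get_state();print(s['joint_pos'],s['wrist_force'])
from scipy.spatial.transform import Rotation as R
q=s['orientation'];print(R.from_quat(np.roll(q,-1)).as_matrix().round(3))
p=env.camera_params('top')
for z in (0,.2):print(px2w(p,(490,230),z),px2w(p,(490,310),z))"
```

```text
clock: 1.0
tcp_pos: [0.2074, -0.5369, 0.3285]
orientation: [0.001, 0.708, 0.707, -0.001]
wrist_force: [0.2, -0.5, -0.4]
finger_gap: 0.0001
[-1.34159878e+00  3.09497598e-01  2.76722516e-01  1.53590667e+00
 -3.32026232e-05  2.30806591e-01] [ 0.21055729 -0.48793591 -0.35413365]
[[ 0.002  1.     0.   ]
 [ 1.    -0.002 -0.002]
 [-0.002  0.    -1.   ]]
[ 0.39441142 -0.60744553  0.        ] [ 0.10573578 -0.59203652  0.        ]
[ 0.4003712  -0.52250192  0.2       ] [ 0.15164705 -0.50922546  0.2       ]
```

```bash
python3 -m pendant '[{"fingers":0,"delta_pos":[40,26,0],"angular":[0,0,0]},{"fingers":0,"delta_pos":[40,26,0],"angular":[0,0,0]},{"fingers":0,"delta_pos":[40,26,0],"angular":[0,0,0]},{"fingers":0,"delta_pos":[40,26,0],"angular":[0,0,0]},{"fingers":0,"delta_pos":[40,26,0],"angular":[0,0,0]},{"fingers":0,"delta_pos":[40,26,0],"angular":[0,0,0]},{"fingers":0,"delta_pos":[40,26,0],"angular":[0,0,0]},{"fingers":0,"delta_pos":[40,26,0],"angular":[0,0,0]},{"fingers":0,"delta_pos":[40,26,0],"angular":[0,0,0]},{"fingers":0,"delta_pos":[40,26,0],"angular":[0,0,0]},{"fingers":0,"delta_pos":[40,26,0],"angular":[0,0,0]},{"fingers":0,"delta_pos":[40,26,0],"angular":[0,0,0]}]'
python3 -m pendant '[{"fingers":0,"delta_pos":[30,20,20],"angular":[0,0,0]},{"fingers":0,"delta_pos":[30,20,20],"angular":[0,0,0]},{"fingers":0,"delta_pos":[30,20,20],"angular":[0,0,0]},{"fingers":0,"delta_pos":[30,20,20],"angular":[0,0,0]},{"fingers":0,"delta_pos":[30,20,20],"angular":[0,0,0]},{"fingers":0,"delta_pos":[34,21,20],"angular":[0,0,0]},{"fingers":0,"delta_pos":[0,0,30],"angular":[0,0,0]},{"fingers":0,"delta_pos":[0,0,0],"angular":[0,0,0]},{"fingers":0,"delta_pos":[0,0,0],"angular":[0,0,0]}]'
python3 - <<'E'
from h import *
s=env.get_state();print(s['tcp_pos'],s['joint_pos'])
p=env.camera_params('wrist');im=env.read_camera('wrist')
for X,c in (((.6405,.1275,.083),(0,0,255)),(list(s['tcp_pos']),(255,0,0)),((.4445,.0325,.081),(0,255,255)),((.528,.274,.07),(255,255,0))):
    u=w2px(p,X);print(X,u)
    if abs(u).max()<2000: cv2.circle(im,tuple(int(v) for v in u.round()),4,c,1)
cv2.imwrite('pics/w1.png',im)
E
```

```text
clock: 2.2
tcp_pos: [0.5207, -0.055, 0.3264]
orientation: [-0.0, 0.709, 0.705, -0.0]
wrist_force: [1.5, -0.9, -0.0]
finger_gap: -0.0003
clock: 3.1
tcp_pos: [0.6404, 0.1265, 0.1763]
orientation: [-0.001, 0.709, 0.706, -0.001]
wrist_force: [0.1, -0.9, 0.5]
finger_gap: -0.0
[0.64044852 0.12653389 0.17625326] [ 7.23442973e-02  4.87409537e-01  1.71515001e-01  1.25813563e+00
 -2.98061044e-04  1.64713399e+00]
(0.6405, 0.1275, 0.083) [321.19380773 203.09159959]
[np.float64(0.6404485202821725), np.float64(0.12653389116126537), np.float64(0.17625325758586882)] [321.1805402  262.18949834]
(0.4445, 0.0325, 0.081) [ 69.82992328 320.82212178]
(0.528, 0.274, 0.07) [140.9793893  -27.13745137]
```

View pics/w1.png

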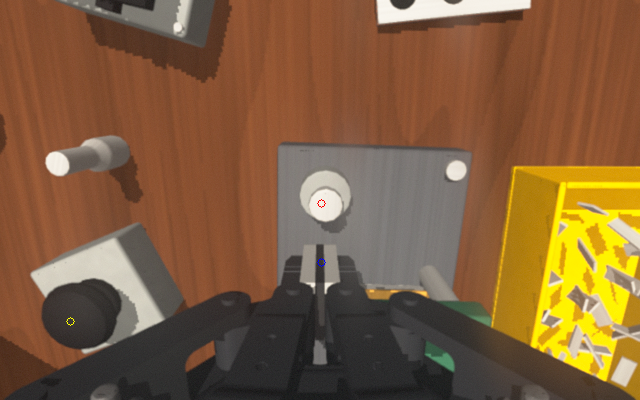

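The pin head is at (324,205) in the wrist view, 1–2 mm from my prediction at (321,203), so I go down on it. The palm dome is at about (77,314).

```bash
python3 -m pendant '[{"fingers":0,"delta_pos":[0,1,30],"angular":[0,0,0]},{"fingers":0,"delta_pos":[0,0,30],"angular":[0,0,0]},{"fingers":0,"delta_pos":[0,0,25],"angular":[0,0,0]},{"fingers":0,"delta_pos":[0,0,5],"angular":[0,0,0]},{"fingers":0,"delta_pos":[0,0,5],"angular":[0,0,0]},{"fingers":0,"delta_pos":[0,0,5],"angular":[0,0,0]},{"fingers":0,"delta_pos":[0,0,4],"angular":[0,0,0]},{"fingers":0,"delta_pos":[0,0,0],"angular":[0,0,0]},{"fingers":0,"delta_pos":[0,0,0],"angular":[0,0,0]}]'
```

```text
clock: 4.05
tcp_pos: [0.6438, 0.1264, 0.0744]
orientation: [0.001, 0.708, 0.706, 0.001]
wrist_force: [0.9, -2.6, 4.3]
finger_gap: 0.0002
```

```bash
python3 -m pendant '[{"fingers":0,"delta_pos":[0,0,3],"angular":[0,0,0]},{"fingers":0,"delta_pos":[0,0,2],"angular":[0,0,0]},{"fingers":0,"delta_pos":[0,0,2],"angular":[0,0,0]},{"fingers":0,"delta_pos":[0,0,0],"angular":[0,0,0]},{"fingers":0,"delta_pos":[0,0,0],"angular":[0,0,0]}]'
```

```text
clock: 4.55
tcp_pos: [0.644, 0.1265, 0.0708]
orientation: [0.002, 0.708, 0.706, 0.002]
wrist_force: [-5.4, -3.6, 23.9]
finger_gap: -0.0001
```

The pin is on its stop: z is 0.0708 and the wrist force 24 N. Next I rise and go over the rocker.

```bash
python3 -m pendant '[{"fingers":0,"delta_pos":[0,0,-30],"angular":[0,0,0]},{"fingers":0,"delta_pos":[0,0,-40],"angular":[0,0,0]},{"fingers":0,"delta_pos":[0,0,-30],"angular":[0,0,0]},{"fingers":0,"delta_pos":[37,-28,0],"angular":[0,0,0]},{"fingers":0,"delta_pos":[37,-28,0],"angular":[0,0,0]},{"fingers":0,"delta_pos":[37,-29,0],"angular":[0,0,0]},{"fingers":0,"delta_pos":[37,-29,0],"angular":[0,0,0]},{"fingers":0,"delta_pos":[0,0,20],"angular":[0,0,0]},{"fingers":0,"delta_pos":[0,0,0],"angular":[0,0,0]},{"fingers":0,"delta_pos":[0,0,0],"angular":[0,0,0]}]'
python3 - <<'E'
from h import *
s=env.get_state();print(s['tcp_pos'],s['joint_pos'])
p=env.camera_params('wrist');im=env.read_camera('wrist')
R=np.array([.5026,.2824,0]);th=-.312;u=np.array([np.cos(th),np.sin(th),0]);v=np.array([-u[1],u[0],0])
P=lambda L,c:cv2.polylines(im,[np.array([w2px(p,X) for X in L]).astype(int)],True,c,1)
P([R+x*.0525*u+y*.03*v+[0,0,.048] for x,y in((1,1),(1,-1),(-1,-1),(-1,1))],(0,255,0))
for sg,al in ((1,.41),(-1,0)): P([R+w*.021*v+sg*r*np.cos(al)*u+[0,0,.062+r*np.sin(al)] for r,w in ((0,1),(.04,1),(.04,-1),(0,-1))],(0,0,255))
e=R+.027*u+[0,0,.073];print(e,w2px(p,e)); cv2.circle(im,tuple(w2px(p,e).astype(int)),3,(0,255,255),1)
cv2.imwrite('pics/w2.png',im)
E
```

```text
clock: 5.55
tcp_pos: [0.5283, 0.275, 0.1456]
orientation: [-0.001, 0.708, 0.706, -0.001]
wrist_force: [1.5, -0.4, 0.6]
finger_gap: -0.0001
[0.52830206 0.27495319 0.14560282] [ 3.45005621e-01  3.90848087e-01 -5.46821965e-02  1.12721597e+00
  2.61107200e-04  1.91751683e+00]
[0.52829648 0.27411201 0.073     ] [320.97379354 214.58282635]
```

View pics/w2.png

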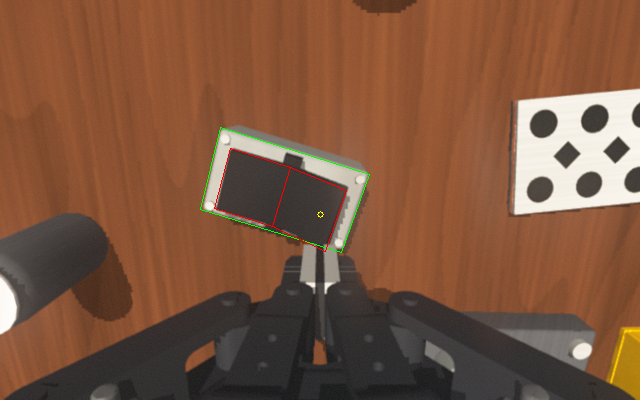

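The overlay fits the rocker closely, and the press point is at (321,215). I press it now.

```bash
python3 -m pendant '[{"fingers":0,"delta_pos":[0,0,30],"angular":[0,0,0]},{"fingers":0,"delta_pos":[0,0,25],"angular":[0,0,0]},{"fingers":0,"delta_pos":[0,0,6],"angular":[0,0,0]},{"fingers":0,"delta_pos":[0,0,6],"angular":[0,0,0]},{"fingers":0,"delta_pos":[0,0,6],"angular":[0,0,0]},{"fingers":0,"delta_pos":[0,0,6],"angular":[0,0,0]},{"fingers":0,"delta_pos":[0,0,5],"angular":[0,0,0]},{"fingers":0,"delta_pos":[0,0,2],"angular":[0,0,0]},{"fingers":0,"delta_pos":[0,0,0],"angular":[0,0,0]},{"fingers":0,"delta_pos":[0,0,0],"angular":[0,0,0]}]'
```

```text
clock: 6.6
tcp_pos: [0.5304, 0.2753, 0.062]
orientation: [0.001, 0.708, 0.706, 0.002]
wrist_force: [0.8, -2.1, 8.9]
finger_gap: -0.0005
```

```bash
python3 -m pendant '[{"fingers":0,"delta_pos":[0,0,2],"angular":[0,0,0]},{"fingers":0,"delta_pos":[0,0,2],"angular":[0,0,0]},{"fingers":0,"delta_pos":[0,0,0],"angular":[0,0,0]},{"fingers":0,"delta_pos":[0,0,0],"angular":[0,0,0]}]'
```

```text
clock: 7.0
tcp_pos: [0.5305, 0.2755, 0.0617]
orientation: [0.002, 0.708, 0.706, 0.003]
wrist_force: [-7.3, -4.8, 31.2]
finger_gap: 0.0001
```

The rocker is on its stop: z no longer drops while the force rises to 31 N. I rise, take a wrist picture to check the rocker, and move over the palm button.

```bash
python3 -m pendant '[{"fingers":0,"delta_pos":[0,0,-30],"angular":[0,0,0]},{"fingers":0,"delta_pos":[0,0,-40],"angular":[0,0,0]},{"fingers":0,"delta_pos":[0,0,-35],"angular":[0,0,0]},{"fingers":0,"delta_pos":[-40,-14,0],"angular":[0,0,0]},{"fingers":0,"delta_pos":[-40,-14,0],"angular":[0,0,0]},{"fingers":0,"delta_pos":[-40,-14,0],"angular":[0,0,0]},{"fingers":0,"delta_pos":[-40,-14,0],"angular":[0,0,0]},{"fingers":0,"delta_pos":[-40,-14,0],"angular":[0,0,0]},{"fingers":0,"delta_pos":[-40,-13,0],"angular":[0,0,0]},{"fingers":0,"delta_pos":[0,0,0],"angular":[0,0,0]},{"fingers":0,"delta_pos":[0,0,0],"angular":[0,0,0]}]'
python3 - <<'E'
from h import *
s=env.get_state();print(s['tcp_pos'])
p=env.camera_params('wrist');im=env.read_camera('wrist')
e=np.array([.446,.034,.081])
cv2.polylines(im,[np.array([w2px(p,e+[.03*np.cos(t),.03*np.sin(t),-.004]) for t in np.linspace(0,6.2,40)]).astype(int)],True,(0,255,255),1)
sc=env.read_camera('scene')[145:275,270:430]
out=np.vstack([cv2.resize(im,(480,300)),cv2.resize(sc,(369,300))[:, :369].repeat(1,1) if 0 else cv2.copyMakeBorder(cv2.resize(sc,(369,300)),0,0,0,111,0)])
cv2.imwrite('pics/w3.png',out)
E
```

```text
clock: 8.1
tcp_pos: [0.4448, 0.0348, 0.1612]
orientation: [-0.001, 0.709, 0.706, 0.0]
wrist_force: [0.9, 0.4, 0.2]
finger_gap: 0.0002
[0.44483595 0.03477431 0.16118571]
```

View pics/w3.png

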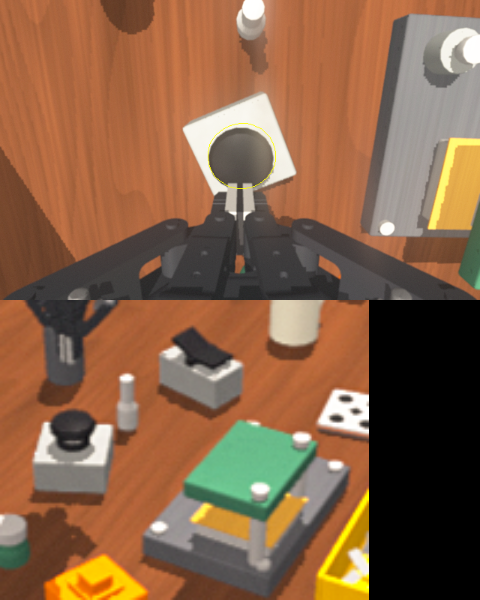

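The palm head matches the circle to about 2 mm. The scene view shows the rocker tipped over (right half now level) and nothing disturbed. Now I press and hold the button.

```bash
python3 -m pendant '[{"fingers":0,"delta_pos":[-2,0,30],"angular":[0,0,0]},{"fingers":0,"delta_pos":[0,0,30],"angular":[0,0,0]},{"fingers":0,"delta_pos":[0,0,15],"angular":[0,0,0]},{"fingers":0,"delta_pos":[0,0,6],"angular":[0,0,0]},{"fingers":0,"delta_pos":[0,0,6],"angular":[0,0,0]},{"fingers":0,"delta_pos":[0,0,5],"angular":[0,0,0]},{"fingers":0,"delta_pos":[0,0,3],"angular":[0,0,0]},{"fingers":0,"delta_pos":[0,0,0],"angular":[0,0,0]},{"fingers":0,"delta_pos":[0,0,0],"angular":[0,0,0]}]'
```

```text
clock: 9.1
tcp_pos: [0.4455, 0.0343, 0.0707]
orientation: [0.0, 0.707, 0.707, 0.001]
wrist_force: [-15.8, 3.6, 40.6]
finger_gap: -0.0003
```

```bash
python3 -m pendant '[{"fingers":0,"delta_pos":[0,0,-1],"angular":[0,0,0]},{"fingers":0,"delta_pos":[0,0,0],"angular":[0,0,0]},{"fingers":0,"delta_pos":[0,0,0],"angular":[0,0,0]},{"fingers":0,"delta_pos":[0,0,0],"angular":[0,0,0]},{"fingers":0,"delta_pos":[0,0,0],"angular":[0,0,0]},{"fingers":0,"delta_pos":[0,0,0],"angular":[0,0,0]},{"fingers":0,"delta_pos":[0,0,0],"angular":[0,0,0]},{"fingers":0,"delta_pos":[0,0,0],"angular":[0,0,0]},{"fingers":0,"delta_pos":[0,0,0],"angular":[0,0,0]},{"fingers":0,"delta_pos":[0,0,0],"angular":[0,0,0]},{"fingers":0,"delta_pos":[0,0,0],"angular":[0,0,0]},{"fingers":0,"delta_pos":[0,0,0],"angular":[0,0,0]}]'
python3 -m pendant '[{"fingers":0,"delta_pos":[0,0,0],"angular":[0,0,0]},{"fingers":0,"delta_pos":[0,0,-20],"angular":[0,0,0]},{"fingers":0,"delta_pos":[0,0,-40],"angular":[0,0,0]},{"fingers":0,"delta_pos":[0,0,-40],"angular":[0,0,0]},{"fingers":0,"delta_pos":[0,0,-30],"angular":[0,0,0]},{"fingers":0,"delta_pos":[0,0,-30],"angular":[0,0,0]},{"fingers":0,"delta_pos":[0,0,0],"angular":[0,0,0]},{"fingers":0,"delta_pos":[0,0,0],"angular":[0,0,0]},{"fingers":0,"delta_pos":[0,0,0],"angular":[0,0,0]}]'
python3 - <<'E'
from h import *
cv2.imwrite('pics/s4.png',env.read_camera('scene'))
E
```

```text
clock: 10.3
tcp_pos: [0.4454, 0.0343, 0.0708]
orientation: [0.0, 0.707, 0.707, 0.001]
wrist_force: [-12.5, 3.5, 31.5]
finger_gap: -0.0002
clock: 11.2
tcp_pos: [0.4452, 0.0334, 0.2266]
orientation: [-0.0, 0.708, 0.707, -0.0]
wrist_force: [-0.1, -0.4, 0.4]
finger_gap: 0.0003
```

View pics/s4.png

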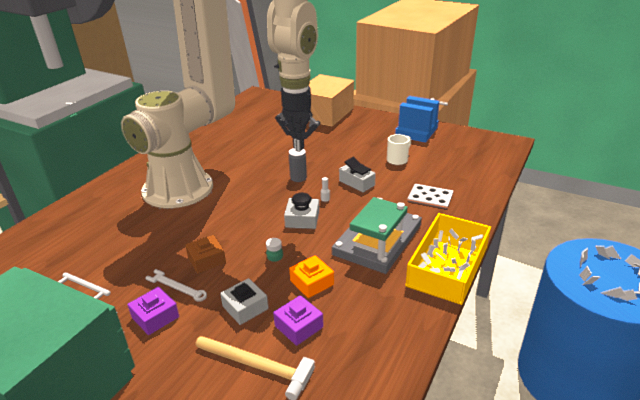

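The rocker is over at (357,170), the mushroom is back up at (301,201), the key looks untouched at (243,292), and every bystander is where it was. Handing in.

```bash
python3 -c "
from workcell import env
print(env.hand_in(), env.get_state()['wrist_force'])"
```

```text
the job is handed in; nothing more can be done
the job is handed in; nothing more can be done
```

I worked the die set through its stroke in the required order with closed fingertips and handed the job in at about 11.3 s; the hand-in gives no verdict.

- **Lock pin:** pushed down to its stop, with the fingertip at z = 70.8 mm (nominal 71) and 24 N on the wrist. Its final position was not checked separately: the green plate hides it in the last scene picture.
- **Rocker:** pressed over to its stop at z = 61.7 mm (nominal 62) with 31 N. Pictures taken afterwards show it still tipped over.
- **Mushroom button:** held at z = 70.8 mm (nominal 71) for over 1.2 s with 31 to 41 N, then released.

In the last scene picture the button is back up, the square key looks untouched and the loose things stand where they were. The gripper hangs clear at z = 0.227 m with about 0 N on the wrist. No check failed or disagreed beyond the 2–4 mm offsets in the camera positions. I corrected for these before pressing the pin and the button.

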